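# Refill the nut magazine and click it home

### The job

Pour all six brass nuts out of the blue cup into the black magazine, which is drawn out in its loading dock. Stand the empty cup upright on the bench, then slide the magazine fully home against the rear stop, so that the orange spring catch clicks behind its side lug. Leave the jar, the tape roll and the screwdriver where they are.

Things in the scene. Friction and masses are not known exactly. Their poses are not given: they have to be found in the camera images.
- cup: Blue smooth flared round cup, 0.1 kg, holding six nuts. Outer radius 33 mm at the foot, 58 at the rim, 62 mm high, wall 4, floor 5 mm. Origin: centre of its underside, z up its axis. Blue upright fin handle on the -x side: 14 mm thick (y), x -55 to -105, z 12 to 62 mm. Nuts leave over the +x lip when tipped about its y axis some 80 to 110 degrees (wall 22 degrees off the axis, friction 0.35).
- cup_grip (a point): Point to grip the cup's fin handle: between its two flat faces (14 mm apart along the cup's y), at cup (-87, 0, 42) mm.
- cup_lip (a point): Outer edge of the cup's rim opposite the handle, at cup (58, 0, 62) mm: the nuts pour over it.
- nut_1: Brass hexagon nut, 22 mm across flats, 12 mm high, 14 mm hole, 18 g; lies loose in the cup. Origin: centre of its lower face.
- nut_2: Brass hexagon nut, 22 mm across flats, 12 mm high, 14 mm hole, 18 g; lies loose in the cup. Origin: centre of its lower face.
- nut_3: Brass hexagon nut, 22 mm across flats, 12 mm high, 14 mm hole, 18 g; lies loose in the cup. Origin: centre of its lower face.
- nut_4: Brass hexagon nut, 22 mm across flats, 12 mm high, 14 mm hole, 18 g; lies loose in the cup. Origin: centre of its lower face.
- nut_5: Brass hexagon nut, 22 mm across flats, 12 mm high, 14 mm hole, 18 g; lies loose in the cup. Origin: centre of its lower face.
- nut_6: Brass hexagon nut, 22 mm across flats, 12 mm high, 14 mm hole, 18 g; lies loose in the cup. Origin: centre of its lower face.
- magazine: Black open tray, 0.25 kg, 130 (x) x 110 (y) x 40 mm, wall 4 mm, loose between the dock's rails. Origin: centre of its underside; +x points into the dock. Yellow upright fin in front, its handle: 12 mm thick (y), x -64 to -102, z 6 to 46 mm. Yellow lug 11 mm proud on its right (-y) flank: x 35 to 55, z 20 to 34 mm.
- magazine_grip (a point): Point to grip the magazine's yellow front fin, at magazine (-85, 0, 32) mm; fin faces 12 mm apart along y.
- dock: Fixed aluminium dock, base 250 (x) x 138 (y) x 8 mm; rails 12 mm high along both sides, 114 mm apart, guide the magazine all the way (2 mm play each side); rear stop, top at 50 mm; grey catch housing on the right (-y) near the rear, 40 mm high, out to y = -103 mm. Origin: centre of the underside; +x from the open end to the rear stop, away from the robot (within 0.25 rad).
- dock_home (a point): Where the magazine's origin lies when it is fully home against the rear stop (dock (48, 0, 8) mm). At the start the magazine's origin is 68 to 93 mm short of it along the dock's -x.
- catch (a joint): Orange spring catch on the dock's right side: 0 = sprung out (rest), grows as it is pushed aside (m, at most 0.012; 2.5 N at 0, 4 N at 0.006). The lug pushes it aside in the last 38 mm of travel; it springs back behind the lug 2 to 3 mm before home. Pushing the magazine takes 3 to 12 N.
- work_area (a point): Fixed point on the bench top amid the work, world (0.5, -0.1, 0) m. Fixed furniture to keep the arm clear of (world m): black wall board right of y = -0.45, 0.45 high; monitor at x over 0.70, y -0.10 to -0.36, 0.3 high; parts bins and rack at x over 0.64, y over 0.08, 0.35 high, rack post 0.4; vice about (0.47, 0.19), 0.06 high.
- jar: Bystander: black round jar, 48 mm across, 70 mm high. Origin: centre of its underside.
- tape: Bystander: roll of yellow tape lying flat, 60 mm across, 12 mm high.
- driver: Bystander: small screwdriver with a green handle lying on the bench, 137 mm long.

How it is judged:
By the outcome, as a careful person would: the job done as asked, in the order asked, and still so for the second after the job is handed in, with the robot touching nothing.
It also fails if it takes over 72 s, if anything falls off the work surface, if the arm or the gripper's body presses on something with over 40 N, if the wrist force passes 120 N, or if a joint passes its speed limit or range.

### The arm

A 6-joint arm with a two-finger parallel gripper is mounted at the origin on a cart in front of the work surface, level with it; the furniture and walls round the work are solid. World frame = base frame: x ahead of the robot, y to its left, z up, the work surface at z = 0. Lengths are in mm, angles in rad, forces in N, time in s.
With the tool pointing down it reaches from about 275 to 750 mm from the base axis. Payload 10.2 kg.
Tool frame: the origin (TCP) lies at the very end of the fingers, on their centre line; the grasp point (between the pads) lies 19 mm behind it; z points along the fingers, y is the line along which they close (so a half turn about z gives the same grasp; the last joint's range is limited). The gripper opens to 85 mm and grips with 20 to 120 N. Pads are 22 mm wide; open, the fingers measure 114 mm over their backs; the gripper's body (76 mm by 85 mm) begins 54 mm behind the grasp point. The pads swing forward as they close: fully open they stand 13 mm farther back than shut.
Start: joints at [0.933, 0.313, 1.498, -0, 1.331, -0.223], TCP at [211.592, 480.479, 231.294] pointing down, gripper open.
Joint ranges: [-2.94, 2.94], [-0.97, 2.17], [0.19, 2.56], [-1.23, 4.37], [0.02, 3.11], [-2.88, 2.88]. Speed limits (rad/s): [2.39, 2.39, 3.01, 3.14, 3.14, 3.14].

### API

Orientations are given as a unit quaternion [w, x, y, z].
In Python, from rig import telemetry, optics, ctrl gives the robot as it stands.
- The arm moves only by the tool servo_tool, never from a script. Its argument "deltas" is a list of rows, each a list of 3 entries, a list of its own where there are three numbers: the shift along the tool's x, y, z in units of 20 cm (1.0 is 20 cm), then the turn, a rotation vector about the tool's x, y, z in units of 90 degrees (1.0 is 90 degrees), then the opening, from 0 (shut) to 1 (fully open). A call has 1 to 8 rows; each row shifts and turns the commanded pose from where the row before left it, along the tool's axes as they then stand; what a row does not reach is not made up. A row lasts 1/10 s, in which the tool goes at most 50 mm and 8.59 degrees, less where a joint would pass 70% of its speed; a pose out of reach is approached as far as the arm can. A call with a number of a shift or a turn outside -1 to 1 is refused whole. A call with a gripper value outside its range is refused whole. The fingers move at their own pace and stop on an object; "squeeze" is the grip in N (left out, the last holds). Time passes only in rows, so rows that do not move let the fingers close. It gives the time, the measured TCP pose, the force, the opening and the grip force at its end, in the units of the state.
- telemetry.sense(): the state, without advancing time (a new reading comes with each control period).
- optics.capture(name): name is "side" or "top" or "wrist"; returns the picture (384x512x3 uint8, blue, green, red); there is no depth.
- optics.camera_model(name): a dict with "vfov" (degrees; the focal length in pixels is half the picture's height over the tangent of half this angle, whatever the lens; pixels are square), "cx", "cy" (the principal point, pixels), "R" (3x3) and "t" (3): a world point X has camera coordinates R X + t; the wrist camera has in their place "mount" (4x4, takes a point from camera to tool coordinates, whose origin is the TCP and whose axes are the flange's). Camera axes: x right, y down, z forward; pixel columns grow to the right and rows downward; lengths in mm; the calibration is good to about 2 mm. A picture is of the moment at which its call begins: read the wrist's pose just before it. camera_model takes no time and is no camera call.
- ctrl.finish_job(): hands the job in; it is judged then, once.
The state is a dict: "time_s": time; "joints": joint angles; "dq": joint speeds; "tau": joint torques, N m; "eef_pos": TCP position; "ee_rot": TCP orientation; "force": force on the tool from outside, world axes, zero at the start; "wrist_torque": the same for the moment, N m; "grip_width": opening from 0.0 (shut) to 1.0 (fully open); "grip_force": force on a finger pad.
Only numpy, scipy, OpenCV 4.12 (cv2) and the standard library are available. Lean on these libraries where they do the work, as an engineer would, in place of code of your own. Each camera call takes 0.05 s, during which the arm holds its last target. There are 200 camera calls.

## Working session

There is one attempt and no reset: what is moved stays moved. The work goes in short steps, Python scripts to look and compute and a tool call to move; the robot and the scene stay as the last step left them, time stands still between calls to the robot, and variables do not carry over. Pictures are saved under pics/ and viewed, at most 10 in all, crops included, and the job is handed in when it is done.

Besides the shell and the picture viewer there is one more tool, called after ">>>" in YAML: its name, and indented under it one key for each argument. servo_tool: Moves the arm, as the interface text tells. Its arguments: {"type":"object","properties":{"deltas":{"type":"array"},"squeeze":{"type":"number"}},"required":["deltas"]}

```bash
mkdir -p pics; ls
python3 - <<'E'
from rig import telemetry, optics, ctrl
import cv2,numpy as np
s=telemetry.sense();print(s)
ims=[optics.capture(n) for n in("top","side")]
for n,i in zip(("top","side"),ims): cv2.imwrite(f"pics/{n}0.png",i); print(n,optics.camera_model(n))
print(optics.camera_model("wrist"))
E
```

```text
pics
{'time_s': 0.0, 'joints': array([ 9.32624234e-01,  3.13451022e-01,  1.49847839e+00,  2.08123431e-05,
        1.33096335e+00, -2.23375483e-01]), 'dq': array([-0.00080598, -0.00091821,  0.00121666,  0.00035747, -0.00024878,
       -0.00183117]), 'tau': array([-1.33855992e-03, -4.12274909e+01, -2.59728670e+01, -3.48667090e-04,
        4.37758208e-03,  9.47535256e-06]), 'eef_pos': array([211.41125594, 480.26547615, 230.71899595]), 'ee_rot': array([-2.80628600e-04,  2.05917041e-01,  9.78569236e-01, -5.86445658e-04]), 'force': array([-0.20124034,  0.01318183,  0.34486244]), 'wrist_torque': array([-0.02421086, -0.02951288, -0.04778859]), 'grip_force': 0.0, 'grip_width': 1.001272085368151}
top {'vfov': 54.07443934520313, 'cx': 255.94843783476026, 'cy': 190.58254445140895, 'R': array([[-0.01686431, -0.99985727, -0.00101381],
       [-0.98209206,  0.01675495, -0.18765517],
       [ 0.18764537, -0.00216903, -0.98223445]]), 't': array([-88.68269594, 498.4440645 , 969.86731248])}
side {'vfov': 54.190806216394435, 'cx': 260.13502749745635, 'cy': 180.21364593788832, 'R': array([[ 6.66069498e-01, -7.45889462e-01,  5.78700010e-04],
       [-6.18175701e-01, -5.52456605e-01, -5.59151591e-01],
       [ 4.17384986e-01,  3.72076081e-01, -8.29065235e-01]]), 't': array([-415.49098384,  298.89891612,  767.40046905])}
{'vfov': 71.01575118248006, 'cx': 256.554193523953, 'cy': 192.3545860109986, 'mount': array([[-2.52787922e-04, -9.56213020e-01, -2.92671483e-01,
         7.39740416e+01],
       [ 9.99999951e-01, -1.87678646e-04, -2.50544208e-04,
         1.08365996e+00],
       [ 1.84645446e-04, -2.92671532e-01,  9.56213020e-01,
        -1.42616460e+02],
       [ 0.00000000e+00,  0.00000000e+00,  0.00000000e+00,
         1.00000000e+00]])}
```

View pics/top0.png

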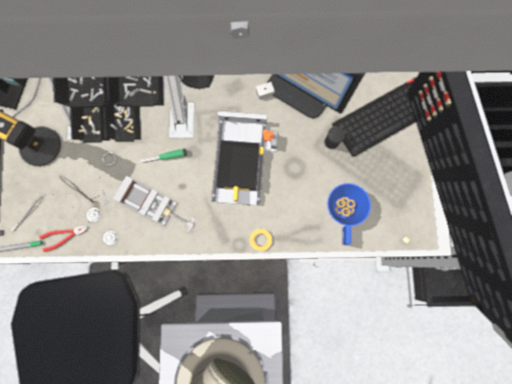

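View pics/side0.png

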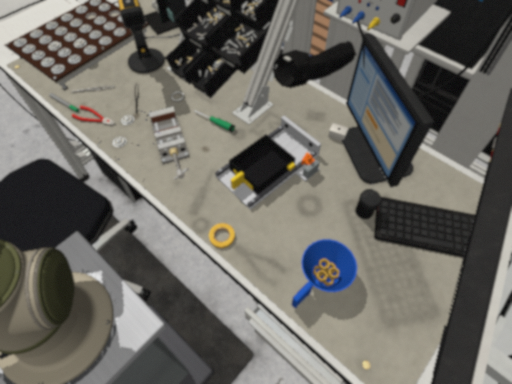

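The top view shows the cup at about (349,206) with its handle pointing towards the robot at (347,236). The magazine is at (240,165), its yellow fin at (236,193), the catch at (268,136) and the tape at (261,240). The jar is at (335,137) and the driver at (170,156). The side view agrees. Next I'll measure these.

```bash
cat > h.py <<'E'
import cv2,numpy as np
from rig import telemetry, optics, ctrl
from scipy.spatial.transform import Rotation as Ro
def cam(name,s=None):
    m=optics.camera_model(name); f=192/np.tan(np.radians(m["vfov"]/2))
    K=np.array([[f,0,m["cx"]],[0,f,m["cy"]],[0,0,1]])
    if name=="wrist":
        q=s["ee_rot"]; Rt=Ro.from_quat([q[1],q[2],q[3],q[0]]).as_matrix(); M=np.array(m["mount"])
        Rc=Rt@M[:3,:3]; C=Rt@M[:3,3]+s["eef_pos"]; return K,Rc.T,-Rc.T@C
    return K,np.array(m["R"]),np.array(m["t"])
def toplane(px,c,z):
    K,R,t=c; px=np.atleast_2d(px).astype(float)
    d=(np.linalg.inv(K)@np.c_[px,np.ones(len(px))].T).T@R; C=-R.T@t
    return C+d*((z-C[2])/d[:,2])[:,None]
def topix(X,c):
    K,R,t=c; p=(K@(R@np.atleast_2d(X).T+t[:,None])).T; return p[:,:2]/p[:,2:]
def mask(im,lo,hi): return cv2.inRange(cv2.cvtColor(im,cv2.COLOR_BGR2HSV),lo,hi)
def biggest(m,roi=None):
    if roi: 
        z=np.zeros_like(m); x0,y0,x1,y1=roi; z[y0:y1,x0:x1]=m[y0:y1,x0:x1]; m=z
    return max(cv2.findContours(m,cv2.RETR_EXTERNAL,cv2.CHAIN_APPROX_NONE)[0],key=cv2.contourArea)
BLUE=((105,130,50),(130,255,255)); YEL=((20,120,100),(35,255,255)); ORA=((3,150,120),(16,255,255)); BLK=((0,0,0),(180,255,55))
E
python3 - <<'E'
from h import *
for n,rb,ry,rk in(("top",(310,170,390,260),(225,170,250,210),(205,125,265,200)),("side",(270,225,370,320),(228,165,250,195),(220,125,300,200))):
    im=cv2.imread(f"pics/{n}0.png"); c=cam(n)
    P=toplane(biggest(mask(im,*BLUE),rb)[:,0],c,62)[:,:2]
    ctr=np.median(P,0)
    for _ in range(30):
        r=np.linalg.norm(P-ctr,axis=1); k=abs(r-58)<5 if _>8 else r<66
        Q=P[k]; A=np.c_[2*Q,np.ones(len(Q))]; x=np.linalg.lstsq(A,(Q**2).sum(1),rcond=None)[0]; ctr=x[:2]
    R=np.sqrt(x[2]+ctr@ctr); h=P[np.linalg.norm(P-ctr,axis=1)>75]
    far=P[np.linalg.norm(P-ctr,axis=1)>100]
    d=h.mean(0)-ctr; print(n,"cup",ctr,R,k.sum(),"handle",h.mean(0),far.mean(0) if len(far) else None,"yaw of +x",np.degrees(np.arctan2(-d[1],-d[0])))
    Y=biggest(mask(im,*YEL),ry)[:,0]; W=toplane(Y,c,54)[:,:2]; print("fin",cv2.minAreaRect(W.astype(np.float32)),W.min(0),W.max(0))
    B=biggest(mask(im,*BLK),rk)[:,0]; W=toplane(B,c,48)[:,:2]; print("mag",cv2.minAreaRect(W.astype(np.float32)))
    print("mag box", cv2.boxPoints(cv2.minAreaRect(W.astype(np.float32))).round(1).tolist())
    cv2.imwrite(f"pics/{n}z.png",cv2.resize(im[85:245,190:390] if n=="top" else im[110:320,200:380],None,fx=3.5 if n=="top" else 2.8,fy=3.5 if n=="top" else 2.8,interpolation=cv2.INTER_CUBIC))
E
```

```text
top cup [ 452.65778012 -341.67810689] 54.862123743008375 99 handle [ 362.53394182 -331.53395851] [ 352.0302178  -328.65283408] yaw of +x -6.422061669056404
fin ((491.4446716308594, -39.065147399902344), (21.356414794921875, 37.881935119628906), 71.3377914428711) [470.85182526 -54.35921323] [509.11902701 -32.85423439]
mag ((622.2108764648438, -93.85338592529297), (0.0, 0.0), 0.0)
mag box [[622.2000122070312, -93.9000015258789], [622.2000122070312, -93.9000015258789], [622.2000122070312, -93.9000015258789], [622.2000122070312, -93.9000015258789]]
side cup [ 452.29871063 -343.53288619] 55.235792677605424 150 handle [ 356.81571188 -339.59255143] [ 345.25557136 -339.33462772] yaw of +x -2.363106801587291
fin ((490.5385437011719, -52.82135009765625), (49.9027099609375, 42.625221252441406), 46.666622161865234) [461.0241567  -85.18983068] [509.29577089 -25.93844194]
mag ((565.044189453125, -64.05913543701172), (131.03797912597656, 144.04652404785156), 84.97434997558594)
mag box [[487.6000061035156, -123.0], [631.0999755859375, -135.60000610351562], [642.5, -5.099999904632568], [499.0, 7.5]]
```

View pics/topz.png

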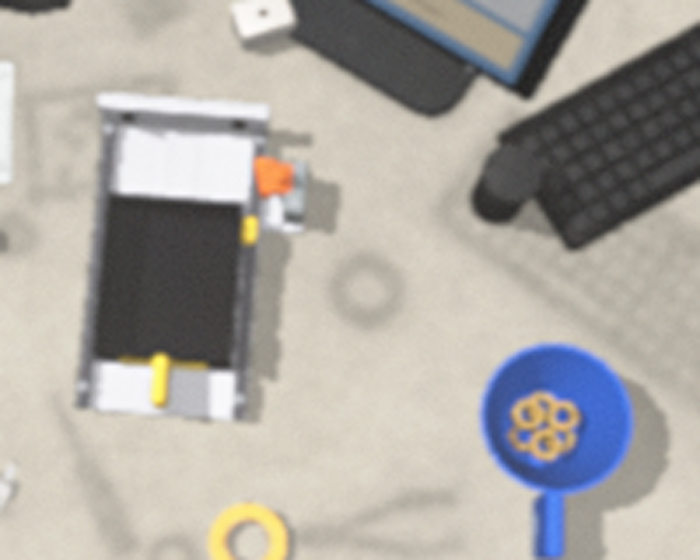

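```bash
cat >> h.py <<'E'
def Rt(psi,al):
    p,a=np.radians([psi,al]); z=np.array([np.cos(a)*np.cos(p),np.cos(a)*np.sin(p),-np.sin(a)]); x=np.array([np.sin(a)*np.cos(p),np.sin(a)*np.sin(p),np.cos(a)])
    return np.c_[x,np.cross(z,x),z]
def cur():
    s=telemetry.sense(); q=s["ee_rot"]; return s,np.array(s["eef_pos"]),Ro.from_quat([q[1],q[2],q[3],q[0]])
def plan(wps,grip):  # wps: (pos,R matrix,n rows); prints rounded rows, tracking the rounding
    s,p,R=cur()
    for pos,Rm,n in wps:
        T=Ro.from_matrix(Rm); 
        for k in range(n):
            f=1/(n-k); d=R.inv().apply((np.array(pos)-p)*f); w=(R.inv()*T).as_rotvec()*f
            a=np.round(d/200,3); b=np.round(w/(np.pi/2),3)
            print("[[%g,%g,%g],[%g,%g,%g],%g],"%(*a,*b,grip), "!" if np.linalg.norm(d)>50 or np.degrees(np.linalg.norm(w))>8.59 else "")
            p=p+R.apply(a*200); R=R*Ro.from_rotvec(b*np.pi/2)
        print()
E
python3 - <<'E'
from h import *
plan([((430,80,240),Rt(75,90),10),((380,-335,230),Rt(-5,62),11)],1)
E
```

```text
[[-0.181,-0.139,-0.004],[-0,0,0.09],1], 
[[-0.198,-0.112,-0.005],[-0,0,0.09],1], 
[[-0.212,-0.083,-0.004],[-0,0,0.09],1], 
[[-0.222,-0.053,-0.005],[-0,0,0.09],1], 
[[-0.227,-0.021,-0.004],[-0,0,0.09],1], 
[[-0.228,0.012,-0.005],[-0,0,0.091],1], 
[[-0.224,0.044,-0.004],[-0,0,0.09],1], 
[[-0.215,0.075,-0.005],[-0,0,0.091],1], 
[[-0.203,0.105,-0.004],[-0,0,0.09],1], 
[[-0.186,0.132,-0.005],[-0,0.001,0.091],1], 

[[-0.188,0.027,0.004],[-0.02,0.023,0.079],1], 
[[-0.183,0.05,-0.001],[-0.02,0.024,0.079],1], 
[[-0.176,0.072,-0.006],[-0.02,0.023,0.079],1], 
[[-0.165,0.094,-0.009],[-0.02,0.023,0.079],1], 
[[-0.152,0.114,-0.012],[-0.02,0.024,0.079],1], 
[[-0.136,0.132,-0.013],[-0.02,0.023,0.079],1], 
[[-0.118,0.148,-0.014],[-0.019,0.023,0.079],1], 
[[-0.098,0.162,-0.013],[-0.019,0.024,0.079],1], 
[[-0.077,0.174,-0.011],[-0.02,0.024,0.079],1], 
[[-0.054,0.182,-0.008],[-0.02,0.023,0.079],1], 
[[-0.031,0.187,-0.004],[-0.019,0.023,0.08],1],
```

>>> servo_tool:
  deltas:
    - [[-0.18,-0.14,0],[0,0,0.09],1]
    - [[-0.2,-0.11,0],[0,0,0.09],1]
    - [[-0.21,-0.08,0],[0,0,0.09],1]
    - [[-0.22,-0.05,0],[0,0,0.09],1]
    - [[-0.23,-0.02,0],[0,0,0.09],1]
    - [[-0.23,0.01,0],[0,0,0.09],1]
    - [[-0.22,0.04,0],[0,0,0.09],1]
    - [[-0.21,0.08,0],[0,0,0.09],1]

```text
time_s: 0.9
eef_pos: [387.5, 160.9, 231.3]
ee_rot: [-0.0, 0.7, 0.714, -0.0]
force: [0.7, 0.4, 0.6]
grip_width: 0.997
grip_force: 0.0
```

>>> servo_tool:
  deltas:
    - [[-0.2,0.1,0],[0,0,0.09],1]
    - [[-0.19,0.13,0],[0,0,0.09],1]
    - [[-0.19,0.03,0],[-0.02,0.02,0.08],1]
    - [[-0.18,0.05,0],[-0.02,0.02,0.08],1]
    - [[-0.18,0.07,-0.01],[-0.02,0.02,0.08],1]
    - [[-0.17,0.09,-0.01],[-0.02,0.02,0.08],1]
    - [[-0.15,0.11,-0.01],[-0.02,0.02,0.08],1]
    - [[-0.14,0.13,-0.01],[-0.02,0.02,0.08],1]

```text
time_s: 1.7
eef_pos: [399.4, -145.7, 228.7]
ee_rot: [0.017, 0.954, 0.269, 0.13]
force: [0.2, -0.6, 0.1]
grip_width: 0.997
grip_force: 0.0
```

Run:
```python
from h import *
s=cur()[0];print(s["time_s"],s["joints"],s["eef_pos"],s["ee_rot"])
plan([((380,-335,230),Rt(-5,62),6)],1)
```

```text
1.7 [-0.75619196 -0.03291969  1.93080931  0.23104764  1.08978005  0.17383224] [ 399.44982867 -145.65320183  228.73021987] [0.01696089 0.95426879 0.26889662 0.12952996]
[[-0.095,0.127,-0.011],[-0.014,0.022,0.066],1], 
[[-0.081,0.136,-0.011],[-0.014,0.022,0.066],1], 
[[-0.066,0.144,-0.011],[-0.014,0.022,0.066],1], 
[[-0.05,0.15,-0.009],[-0.014,0.022,0.065],1], 
[[-0.034,0.155,-0.008],[-0.014,0.022,0.066],1], 
[[-0.018,0.157,-0.005],[-0.013,0.022,0.065],1],
```

>>> servo_tool:
  deltas:
    - [[-0.1,0.13,-0.01],[-0.014,0.022,0.066],1]
    - [[-0.08,0.14,-0.01],[-0.014,0.022,0.066],1]
    - [[-0.07,0.14,-0.01],[-0.014,0.022,0.066],1]
    - [[-0.05,0.15,-0.01],[-0.014,0.022,0.066],1]
    - [[-0.03,0.16,-0.01],[-0.014,0.022,0.066],1]
    - [[-0.02,0.16,0],[-0.014,0.022,0.066],1]
    - [[0,0,0],[0,0,0],1]

```text
time_s: 2.4
eef_pos: [380.3, -338.8, 228.3]
ee_rot: [0.011, 0.969, -0.044, 0.241]
force: [-0.4, 0.1, -0.3]
grip_width: 0.997
grip_force: 0.0
```

Run:
```python
from h import *
s=cur()[0];im=optics.capture("wrist");cv2.imwrite("pics/w1.png",im)
print(s["time_s"],s["joints"],s["eef_pos"],s["ee_rot"])
np.savez("w1.npz",eef_pos=s["eef_pos"],ee_rot=s["ee_rot"])
```

```text
2.4 [-1.17954287  0.11025045  1.84078692  0.51172466  1.01326135  0.24595495] [ 380.33131347 -338.81636301  228.26181806] [ 0.01061943  0.96940602 -0.04411706  0.24123199]
```

View pics/w1.png

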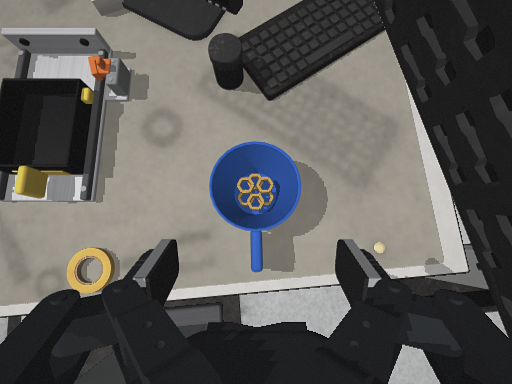

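The wrist view shows the cup rim centred at (255,186), with the handle running from (256,231) to (257,271). The magazine and dock are at the left edge, with the fin at (30,181), the lug at (87,96) and the rear stop top running from (3,32) to (103,38).

Run:
```python
from h import *
s=np.load("w1.npz"); c=cam("wrist",s); im=cv2.imread("pics/w1.png")
P=toplane(biggest(mask(im,*BLUE),(180,120,330,300))[:,0],c,62)[:,:2]
ctr=np.median(P,0)
for i in range(30):
    r=np.linalg.norm(P-ctr,axis=1); k=abs(r-58)<4 if i>8 else r<66
    Q=P[k]; x=np.linalg.lstsq(np.c_[2*Q,np.ones(len(Q))],(Q**2).sum(1),rcond=None)[0]; ctr=x[:2]
R=np.sqrt(x[2]+ctr@ctr); h=P[np.linalg.norm(P-ctr,axis=1)>70]
rect=cv2.minAreaRect(h.astype(np.float32)); d=np.array(rect[0])-ctr
print("cup",ctr,R,k.sum(),rect,"yaw",np.degrees(np.arctan2(-d[1],-d[0])))
for nm,px,z in (("stop L/R front-top edge",[(3,54),(102,54)],50),("stop rear edge",[(5,31),(104,28)],50),("mag rim rear L/R",[(1,80),(86,84)],48),("mag rim front right",[(75,171)],48),("fin top ends",[(24,170),(18,191)],54),("lug top",[(87,90)],42)):
    print(nm,toplane(px,c,z)[:,:2].round(1).tolist())
ct=cam("top")
z=lambda a:np.array(a)/3.5+[190,85]
print("TOP")
for nm,px,h in (("stop rear",[z((98,97)),z((268,105))],50),("stop front",[z((98,110)),z((268,120))],50),("mag rear",[z((110,197)),z((243,205))],48),("mag front",[z((93,358)),z((238,364))],48),("fin",[z((160,355)),z((160,403))],54)):
    print(nm,toplane(px,ct,h)[:,:2].round(1).tolist())
```

```text
cup [ 453.38331542 -342.37495001] 56.53734867996791 252 ((366.6835021972656, -336.6025695800781), (12.925986289978027, 33.45476531982422), 85.00989532470703) yaw -3.8090698675456496
stop L/R front-top edge [[679.1, -1.9], [666.2, -142.6]]
stop rear edge [[717.1, -1.5], [709.1, -144.7]]
mag rim rear L/R [[639.2, -0.8], [622.0, -120.0]]
mag rim front right [[496.3, -109.4]]
fin top ends [[501.6, -47.8], [474.4, -42.2]]
lug top [[616.7, -117.9]]
TOP
stop rear [[720.6, 5.6], [711.5, -130.5]]
stop front [[709.6, 5.6], [698.8, -130.2]]
mag rear [[637.4, -3.8], [629.0, -109.0]]
mag front [[507.6, 9.3], [501.0, -102.7]]
fin [[507.9, -42.9], [470.5, -42.6]]
```

Run:
```python
from h import *
plan([((305,-331,140),Rt(-4.5,25),6),((311,-331.2,68),Rt(-4.5,25),2)],1)
```

```text
[[-0.09,0,0.035],[0.001,0.069,-0.001],1], 
[[-0.094,0,0.026],[0.001,0.069,-0.001],1], 
[[-0.096,0,0.015],[0,0.069,-0.001],1], 
[[-0.097,0,0.005],[0,0.068,-0],1], 
[[-0.097,0.001,-0.006],[0.001,0.069,-0.001],1], 
[[-0.096,0,-0.016],[0,0.068,-0],1], 

[[-0.157,-0.001,0.09],[0,0,-0],1], 
[[-0.156,-0,0.09],[0,0,-0],1],
```

>>> servo_tool:
  deltas:
    - [[-0.09,0,0.035],[0,0.069,0],1]
    - [[-0.094,0,0.026],[0,0.069,0],1]
    - [[-0.096,0,0.015],[0,0.069,0],1]
    - [[-0.097,0,0.005],[0,0.068,0],1]
    - [[-0.097,0,-0.006],[0,0.069,0],1]
    - [[-0.096,0,-0.016],[0,0.068,0],1]
    - [[0,0,0],[0,0,0],1]

```text
time_s: 3.15
eef_pos: [305.4, -328.7, 139.7]
ee_rot: [0.02, 0.844, -0.038, 0.534]
force: [0.4, -0.5, 0.2]
grip_width: 1.0
grip_force: 0.0
```

Run:
```python
from h import *
s=cur()[0];print(s["time_s"],s["joints"],s["eef_pos"],s["ee_rot"],s["force"])
plan([((311,-331.2,68),Rt(-4.5,25),2),((383.5,-337,34),Rt(-4.5,25),4)],1)
```

```text
3.15 [-1.70523543  0.3278894   2.31609348  1.3052052   1.20932166 -1.02804111] [ 305.42282796 -328.73402318  139.65052588] [ 0.01990877  0.84410747 -0.03822328  0.53443915] [ 0.40274043 -0.45494063  0.16815393]
[[-0.156,0.006,0.09],[0.001,0.002,-0.003],1], 
[[-0.156,0.006,0.089],[0.001,0.002,-0.003],1], 

[[-0,0,0.1],[0,-0,-0],1], 
[[-0,0,0.1],[0,-0,-0],1], 
[[-0,0,0.101],[0,-0,-0],1], 
[[-0,0,0.1],[0,-0,-0],1],
```

>>> servo_tool:
  deltas:
    - [[-0.104,0.004,0.06],[0,0.001,-0.002],1]
    - [[-0.104,0.004,0.06],[0,0.001,-0.002],1]
    - [[-0.104,0.004,0.06],[0,0.001,-0.002],1]
    - [[0,0,0],[0,0,0],1]

```text
time_s: 3.55
eef_pos: [312.9, -331.9, 69.1]
ee_rot: [0.023, 0.844, -0.031, 0.535]
force: [0.6, -0.0, 0.8]
grip_width: 1.0
grip_force: 0.0
```

Run:
```python
from h import *
s=cur()[0];print(s["time_s"],s["joints"],s["eef_pos"],s["force"])
plan([((383.5,-337,34),Rt(-4.5,25),6)],1)
im=np.hstack([optics.capture("wrist"),optics.capture("side")[:,:]]);cv2.imwrite("pics/c2.png",cv2.resize(im,(800,300)))
```

```text
3.55 [-1.67969652  0.5660527   2.30828144  1.41882773  1.15430308 -1.2833308 ] [ 312.86521066 -331.89977627   69.10425071] [ 0.5694075  -0.03545832  0.84545141]
[[-0.001,-0,0.066],[0,0,0.001],1], 
[[-0.001,-0.001,0.066],[0,0.001,0],1], 
[[-0.002,-0,0.066],[0,0,0.001],1], 
[[-0.001,-0.001,0.066],[0,0.001,0],1], 
[[-0.002,-0,0.066],[0,0,0.001],1], 
[[-0.001,-0.001,0.065],[0,0.001,0],1],
```

View pics/c2.png

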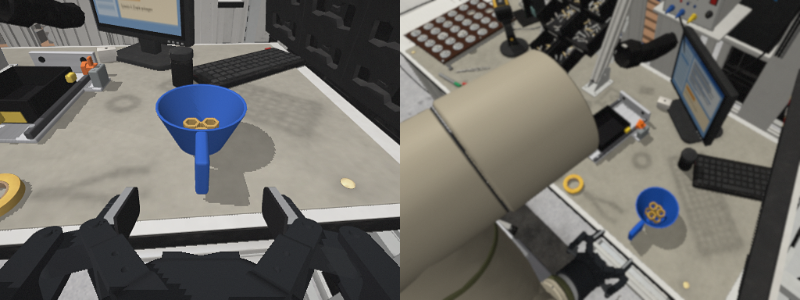

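The handle at (202,170) is centred between the open fingers, so I'll advance and grip.

>>> servo_tool:
  deltas:
    - [[-0.001,0,0.066],[0,0,0],1]
    - [[-0.001,0,0.066],[0,0,0],1]
    - [[-0.001,0,0.066],[0,0,0],1]
    - [[-0.001,0,0.066],[0,0,0],1]
    - [[-0.001,0,0.066],[0,0,0],1]
    - [[-0.001,0,0.066],[0,0,0],1]
    - [[0,0,0],[0,0,0],1]

```text
time_s: 4.35
eef_pos: [384.0, -338.6, 36.7]
ee_rot: [0.025, 0.843, -0.03, 0.536]
force: [0.0, -0.5, -0.1]
grip_width: 0.997
grip_force: 0.0
```

>>> servo_tool:
  deltas:
    - [[0,0,0],[0,0,0],0.1]
    - [[0,0,0],[0,0,0],0.1]
    - [[0,0,0],[0,0,0],0]
    - [[0,0,0],[0,0,0],0]
    - [[0,0,0],[0,0,0],0]
    - [[0,0,0],[0,0,0],0]
  squeeze: 70

```text
time_s: 4.95
eef_pos: [382.7, -339.0, 35.4]
ee_rot: [0.025, 0.843, -0.032, 0.536]
force: [-1.4, -1.0, 2.8]
grip_width: 0.153
grip_force: 68.3
```

```bash
cat >> h.py <<'E'
def savegrip(cup,yaw):
    s,p,R=cur(); C=Ro.from_euler("z",yaw,degrees=True); np.savez("grip.npz",p=C.inv().apply(p-np.array(cup)),R=(C.inv()*R).as_matrix())
def tcp_for(lip,th,psi,n,ref=(58,0,62)):
    g=np.load("grip.npz"); C=Ro.from_euler("z",psi,degrees=True)*Ro.from_euler("y",th,degrees=True)
    o=np.array(lip)-C.apply(ref); return (o+C.apply(g["p"]),C.as_matrix()@g["R"],n)
E
python3 - <<'E'
from h import *
savegrip((453.2,-342.3,0),-4.5); g=np.load("grip.npz"); print(g["p"])
plan([tcp_for((511,-347,150),0,-4.5,5),tcp_for((515,-220,170),30,-2,8),tcp_for((530,-45,150),55,2,9)],0)
E
```

```text
[-70.51079135  -2.23911268  35.38097604]
[[0.08,0.001,-0.037],[-0,0,0],0], 
[[0.08,0.001,-0.037],[-0,0,0],0], 
[[0.079,0.001,-0.038],[-0,0,0],0], 
[[0.08,0.001,-0.037],[-0,0,0],0], 
[[0.079,0,-0.038],[-0,0,0],0], 

[[0.05,-0.075,-0.025],[0.003,-0.042,-0.002],0], 
[[0.048,-0.075,-0.028],[0.003,-0.042,-0.003],0], 
[[0.047,-0.075,-0.03],[0.003,-0.042,-0.002],0], 
[[0.045,-0.076,-0.033],[0.003,-0.041,-0.003],0], 
[[0.043,-0.075,-0.035],[0.003,-0.042,-0.002],0], 
[[0.041,-0.076,-0.038],[0.003,-0.041,-0.003],0], 
[[0.038,-0.075,-0.04],[0.003,-0.042,-0.002],0], 
[[0.036,-0.076,-0.042],[0.002,-0.041,-0.003],0], 

[[0.027,-0.094,-0.002],[0.002,-0.031,-0.005],0], 
[[0.028,-0.093,-0.003],[0.002,-0.031,-0.005],0], 
[[0.028,-0.093,-0.004],[0.002,-0.031,-0.005],0], 
[[0.029,-0.093,-0.005],[0.002,-0.031,-0.005],0], 
[[0.03,-0.093,-0.006],[0.002,-0.031,-0.005],0], 
[[0.03,-0.092,-0.007],[0.002,-0.031,-0.004],0], 
[[0.03,-0.092,-0.008],[0.003,-0.03,-0.005],0], 
[[0.031,-0.092,-0.009],[0.002,-0.031,-0.004],0], 
[[0.03,-0.093,-0.01],[0.003,-0.03,-0.005],0],
```

>>> servo_tool:
  deltas:
    - [[0.04,0,-0.018],[0,0,0],0]
    - [[0.08,0,-0.037],[0,0,0],0]
    - [[0.08,0,-0.037],[0,0,0],0]
    - [[0.08,0,-0.037],[0,0,0],0]
    - [[0.08,0,-0.037],[0,0,0],0]
    - [[0.04,0,-0.02],[0,0,0],0]

```text
time_s: 5.55
eef_pos: [383.2, -338.0, 124.8]
ee_rot: [0.025, 0.844, -0.031, 0.535]
force: [-0.8, -0.6, -2.0]
grip_width: 0.156
grip_force: 68.1
```

>>> servo_tool:
  deltas:
    - [[0.05,-0.075,-0.025],[0.003,-0.042,-0.002],0]
    - [[0.048,-0.075,-0.028],[0.003,-0.042,-0.002],0]
    - [[0.047,-0.075,-0.03],[0.003,-0.042,-0.002],0]
    - [[0.045,-0.075,-0.033],[0.003,-0.042,-0.003],0]
    - [[0.043,-0.075,-0.035],[0.003,-0.042,-0.002],0]
    - [[0.041,-0.075,-0.038],[0.003,-0.042,-0.003],0]
    - [[0.038,-0.075,-0.04],[0.003,-0.042,-0.002],0]
    - [[0.036,-0.075,-0.042],[0.002,-0.042,-0.003],0]

```text
time_s: 6.35
eef_pos: [390.5, -216.6, 212.0]
ee_rot: [0.009, 0.955, -0.015, 0.296]
force: [0.3, -0.6, -1.0]
grip_width: 0.159
grip_force: 68.1
```

Run:
```python
from h import *
s=cur()[0];print(s["time_s"],s["joints"],s["eef_pos"],s["force"],s["grip_width"])
plan([tcp_for((530,-45,150),55,2,9)],0)
```

```text
6.35 [-1.07295888 -0.07675888  2.1219628   0.67784439  0.88006299  0.14400275] [ 390.53996314 -216.59833299  211.98098799] [ 0.34535278 -0.61752845 -0.99298291] 0.1585166912562438
[[0.027,-0.093,-0.001],[0.002,-0.03,-0.005],0], 
[[0.027,-0.093,-0.002],[0.002,-0.03,-0.005],0], 
[[0.028,-0.092,-0.004],[0.002,-0.03,-0.005],0], 
[[0.029,-0.092,-0.005],[0.002,-0.03,-0.005],0], 
[[0.029,-0.092,-0.006],[0.002,-0.03,-0.005],0], 
[[0.03,-0.092,-0.006],[0.002,-0.031,-0.005],0], 
[[0.03,-0.092,-0.008],[0.002,-0.03,-0.005],0], 
[[0.03,-0.091,-0.009],[0.003,-0.03,-0.004],0], 
[[0.03,-0.091,-0.01],[0.002,-0.031,-0.005],0],
```

>>> servo_tool:
  deltas:
    - [[0.027,-0.093,-0.001],[0.002,-0.03,-0.005],0]
    - [[0.027,-0.093,-0.002],[0.002,-0.03,-0.005],0]
    - [[0.028,-0.092,-0.004],[0.002,-0.03,-0.005],0]
    - [[0.029,-0.092,-0.005],[0.002,-0.03,-0.005],0]
    - [[0.029,-0.092,-0.006],[0.002,-0.03,-0.005],0]
    - [[0.03,-0.092,-0.006],[0.002,-0.03,-0.005],0]
    - [[0.03,-0.092,-0.008],[0.002,-0.03,-0.005],0]
    - [[0.03,-0.091,-0.009],[0.002,-0.03,-0.005],0]

```text
time_s: 7.15
eef_pos: [429.6, -69.0, 236.8]
ee_rot: [0.003, 0.994, 0.017, 0.112]
force: [0.0, 0.9, -2.1]
grip_width: 0.154
grip_force: 68.2
```

>>> servo_tool:
  deltas:
    - [[0.03,-0.09,-0.01],[0.002,-0.03,-0.005],0]
    - [[0,0,0],[0,0,0],0]
    - [[0,0,0],[0,0,0],0]

```text
time_s: 7.45
eef_pos: [434.5, -51.5, 239.5]
ee_rot: [0.002, 0.996, 0.022, 0.089]
force: [-0.1, -0.1, -1.8]
grip_width: 0.153
grip_force: 68.6
```

Run:
```python
from h import *
s=cur()[0];print(s["time_s"],s["joints"],s["eef_pos"],s["force"],s["grip_width"])
plan([tcp_for((548,-43,85),75,2,5),tcp_for((550,-43,80),108,2,12)],0)
a=optics.capture("wrist");b=optics.capture("top");cv2.imwrite("pics/c3.png",np.hstack([cv2.resize(a,(400,300)),cv2.resize(b[70:270,150:417],(400,300))]))
```

```text
7.45 [-0.43214395  0.01020979  1.84624513  0.08197579  1.12379102  1.06549092] [434.46453832 -51.54983844 239.50390089] [-0.05314385 -0.09061564 -1.77947063] 0.1525164636304647
[[0.047,-0.002,0.046],[0.001,-0.045,0],0], 
[[0.051,-0.002,0.043],[0,-0.045,0],0], 
[[0.053,-0.002,0.039],[0.001,-0.045,0],0], 
[[0.056,-0.002,0.036],[0,-0.046,0],0], 
[[0.059,-0.003,0.031],[0.001,-0.045,0.001],0], 

[[0.03,0,-0.009],[0,-0.031,-0],0], 
[[0.03,0,-0.01],[0,-0.031,-0],0], 
[[0.029,0,-0.012],[0,-0.03,-0],0], 
[[0.029,0,-0.013],[0,-0.031,-0],0], 
[[0.028,0,-0.015],[0,-0.03,-0],0], 
[[0.027,0,-0.016],[0,-0.031,-0],0], 
[[0.027,0.001,-0.017],[0,-0.03,-0],0], 
[[0.026,0,-0.018],[0,-0.031,-0.001],0], 
[[0.025,0.001,-0.02],[0,-0.03,-0],0], 
[[0.024,0,-0.021],[0.001,-0.031,-0.001],0], 
[[0.022,0.001,-0.022],[0,-0.03,-0],0], 
[[0.022,0,-0.022],[0.001,-0.031,-0.001],0],
```

View pics/c3.png

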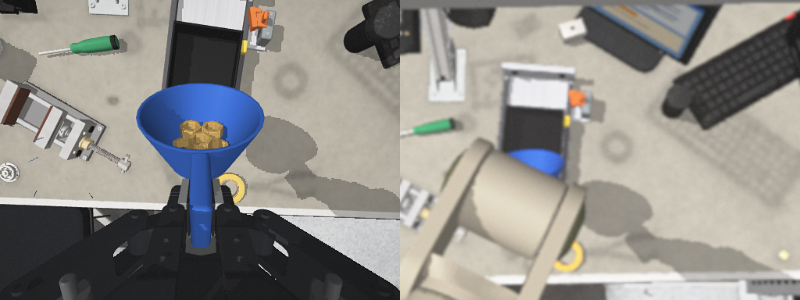

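All six nuts are in the cup, held over the magazine and laterally aligned (cup at (200,120), tray at (207,60)). Next I'll tip and lower it.

>>> servo_tool:
  deltas:
    - [[0.047,0.002,0.046],[0,-0.045,0],0]
    - [[0.051,0.002,0.043],[0,-0.045,0],0]
    - [[0.053,0.002,0.039],[0,-0.045,0],0]
    - [[0.056,0.002,0.036],[0,-0.045,0],0]
    - [[0.059,0.002,0.031],[0,-0.045,0],0]
    - [[0,0,0],[0,0,0],0]

```text
time_s: 8.15
eef_pos: [490.4, -52.5, 200.7]
ee_rot: [0.005, 0.996, 0.02, -0.089]
force: [-1.1, -0.4, -0.8]
grip_width: 0.157
grip_force: 68.6
```

Run:
```python
from h import *
s=cur()[0];print(s["time_s"],s["joints"],s["eef_pos"],s["force"],s["grip_width"])
plan([tcp_for((550,-46,80),108,2,12)],0)
a=optics.capture("wrist");b=optics.capture("side");cv2.imwrite("pics/c4.png",np.hstack([cv2.resize(a,(400,300)),cv2.resize(b[70:270,150:417],(400,300))]))
```

```text
8.15 [-0.30892586  0.36938219  1.51216818 -0.06817394  1.42548293  1.2365507 ] [490.38718167 -52.48789435 200.66278996] [-1.05659419 -0.35221624 -0.79786247] 0.15704091655931068
[[0.03,-0.001,-0.009],[0,-0.03,-0],0], 
[[0.029,-0.001,-0.011],[0,-0.031,-0],0], 
[[0.029,-0.001,-0.012],[0,-0.03,-0],0], 
[[0.028,-0.001,-0.014],[0,-0.031,-0],0], 
[[0.027,-0.001,-0.015],[0,-0.03,-0],0], 
[[0.027,-0,-0.016],[0,-0.031,-0.001],0], 
[[0.026,-0,-0.018],[0.001,-0.03,-0],0], 
[[0.025,-0.001,-0.019],[0,-0.031,-0.001],0], 
[[0.024,-0,-0.02],[0.001,-0.03,-0],0], 
[[0.023,-0.001,-0.021],[0.001,-0.031,-0.001],0], 
[[0.022,-0,-0.022],[0,-0.03,-0],0], 
[[0.02,-0.001,-0.023],[0.001,-0.031,-0.001],0],
```

View pics/c4.png

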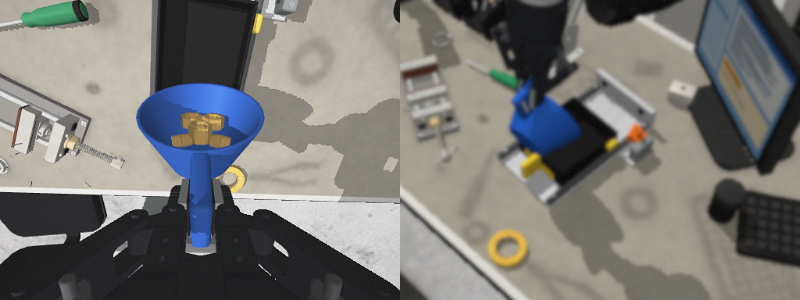

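The lip is over the front half of the tray and the nuts are still in the cup, so I'll pour.

>>> servo_tool:
  deltas:
    - [[0.03,-0.001,-0.009],[0,-0.03,0],0]
    - [[0.029,-0.001,-0.011],[0,-0.031,0],0]
    - [[0.029,-0.001,-0.012],[0,-0.03,0],0]
    - [[0.028,-0.001,-0.014],[0,-0.031,0],0]
    - [[0.027,-0.001,-0.015],[0,-0.03,0],0]
    - [[0.027,0,-0.016],[0,-0.031,0],0]
    - [[0.026,0,-0.018],[0,-0.03,0],0]
    - [[0.025,0,-0.019],[0,-0.031,0],0]

```text
time_s: 9.05
eef_pos: [539.2, -49.2, 210.5]
ee_rot: [0.01, 0.961, 0.019, -0.275]
force: [-0.2, -0.4, -0.9]
grip_width: 0.156
grip_force: 68.8
```

>>> servo_tool:
  deltas:
    - [[0.024,0,-0.02],[0,-0.03,0],0]
    - [[0.023,-0.001,-0.021],[0,-0.031,0],0]
    - [[0.022,0,-0.022],[0,-0.03,0],0]
    - [[0.02,-0.001,-0.023],[0,-0.031,0],0]
    - [[0,0,0],[0,0,0],0]
    - [[0,0,0],[0,0,0],0]
    - [[0,0,0],[0,0,0],0]

```text
time_s: 9.75
eef_pos: [563.5, -47.5, 213.6]
ee_rot: [0.012, 0.931, 0.018, -0.365]
force: [0.7, 0.4, -1.0]
grip_width: 0.158
grip_force: 68.7
```

Run:
```python
from h import *
s=cur()[0];print(s["time_s"],s["joints"],s["eef_pos"],s["force"],s["grip_width"])
a=optics.capture("wrist");b=optics.capture("top");cv2.imwrite("pics/c5.png",np.hstack([cv2.resize(a,(400,300)),cv2.resize(b[100:220,170:330],(400,300))]))
```

```text
9.75 [-0.21068188  0.87717896  0.80011155 -0.2165587   2.18311007  1.26328802] [563.52571822 -47.48837028 213.58385037] [ 0.73602605  0.36346659 -0.9595205 ] 0.15771421963957682
```

View pics/c5.png

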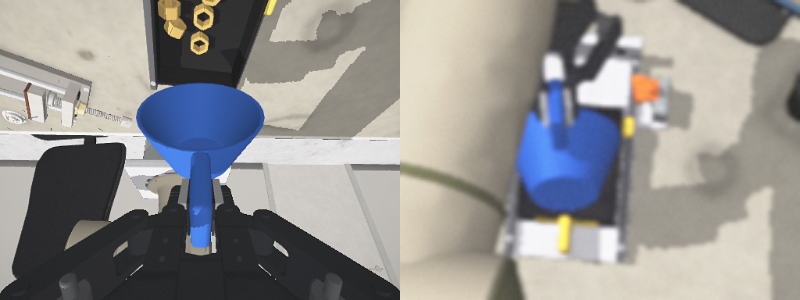

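The cup is empty and nuts are visible in the tray at (185,20). Next I'll untip and carry the cup back to its place.

Run:
```python
from h import *
plan([tcp_for((540,-46,105),75,2,6),tcp_for((525,-60,165),45,2,5),tcp_for((515,-220,170),25,-2,7),tcp_for((511,-347,100),0,-4.5,7)],0)
```

```text
[[-0.055,-0,0.041],[0,0.061,-0],0], 
[[-0.059,-0,0.036],[0.001,0.061,-0],0], 
[[-0.062,-0.001,0.03],[0,0.06,-0],0], 
[[-0.065,-0,0.024],[0.001,0.061,-0],0], 
[[-0.067,-0.001,0.018],[0,0.06,-0.001],0], 
[[-0.069,-0,0.011],[0.001,0.061,-0],0], 

[[-0.068,0.013,-0.003],[-0,0.067,0],0], 
[[-0.067,0.013,-0.01],[-0.001,0.066,0],0], 
[[-0.066,0.013,-0.017],[-0.001,0.067,0],0], 
[[-0.063,0.013,-0.023],[-0,0.066,0.001],0], 
[[-0.061,0.013,-0.03],[-0.001,0.067,0.001],0], 

[[-0.032,0.107,0.017],[-0.003,0.032,0.006],0], 
[[-0.032,0.108,0.016],[-0.003,0.032,0.006],0], 
[[-0.032,0.108,0.015],[-0.003,0.032,0.005],0], 
[[-0.031,0.108,0.014],[-0.004,0.031,0.006],0], 
[[-0.031,0.108,0.013],[-0.003,0.032,0.005],0], 
[[-0.031,0.108,0.012],[-0.004,0.031,0.006],0], 
[[-0.031,0.109,0.012],[-0.003,0.032,0.005],0], 

[[-0.059,0.086,0.07],[-0.003,0.04,0.003],0], 
[[-0.063,0.086,0.066],[-0.004,0.04,0.003],0], 
[[-0.066,0.086,0.063],[-0.003,0.039,0.003],0], 
[[-0.07,0.086,0.059],[-0.003,0.04,0.002],0], 
[[-0.073,0.086,0.055],[-0.004,0.039,0.003],0], 
[[-0.076,0.086,0.051],[-0.003,0.04,0.002],0], 
[[-0.078,0.085,0.047],[-0.004,0.039,0.003],0],
```

>>> servo_tool:
  deltas:
    - [[-0.055,0,0.041],[0,0.06,0],0]
    - [[-0.059,0,0.036],[0,0.061,0],0]
    - [[-0.062,0,0.03],[0,0.06,0],0]
    - [[-0.065,0,0.024],[0,0.061,0],0]
    - [[-0.067,0,0.018],[0,0.06,0],0]
    - [[-0.069,0,0.011],[0,0.061,0],0]
    - [[-0.068,0.013,-0.003],[0,0.067,0],0]
    - [[-0.067,0.013,-0.01],[0,0.066,0],0]

```text
time_s: 10.65
eef_pos: [454.3, -56.8, 228.5]
ee_rot: [0.004, 1.0, 0.021, 0.018]
force: [0.7, -0.5, -1.4]
grip_width: 0.152
grip_force: 68.8
```

>>> servo_tool:
  deltas:
    - [[-0.066,0.013,-0.017],[0,0.067,0],0]
    - [[-0.063,0.013,-0.023],[0,0.066,0],0]
    - [[-0.061,0.013,-0.03],[0,0.067,0],0]
    - [[-0.032,0.108,0.017],[-0.003,0.032,0.006],0]
    - [[-0.032,0.108,0.016],[-0.003,0.032,0.006],0]
    - [[-0.032,0.108,0.015],[-0.003,0.032,0.006],0]
    - [[-0.031,0.108,0.014],[-0.004,0.031,0.006],0]
    - [[-0.031,0.108,0.013],[-0.003,0.032,0.005],0]

```text
time_s: 11.45
eef_pos: [395.4, -175.7, 211.0]
ee_rot: [0.007, 0.956, -0.003, 0.294]
force: [0.8, -0.4, -0.4]
grip_width: 0.149
grip_force: 68.8
```

Run:
```python
from h import *
s=cur()[0];print(s["time_s"],s["joints"],s["eef_pos"],s["force"],s["grip_width"])
plan([tcp_for((515,-220,170),25,-2,2),tcp_for((511,-347,100),0,-4.5,7)],0)
cv2.imwrite("pics/w6.png",optics.capture("wrist"))
```

```text
11.45 [-0.98909689 -0.1257928   2.16601664  0.66116901  0.84801176  0.20499594] [ 395.42254118 -175.66711379  210.96385196] [ 0.75091773 -0.36906206 -0.39285751] 0.1488016398837489
[[-0.032,0.105,0.013],[-0.003,0.031,0.007],0], 
[[-0.031,0.106,0.011],[-0.004,0.032,0.006],0], 

[[-0.059,0.086,0.07],[-0.003,0.04,0.003],0], 
[[-0.063,0.086,0.066],[-0.003,0.04,0.003],0], 
[[-0.066,0.086,0.063],[-0.003,0.04,0.003],0], 
[[-0.07,0.086,0.059],[-0.004,0.039,0.002],0], 
[[-0.073,0.086,0.055],[-0.003,0.04,0.003],0], 
[[-0.076,0.086,0.051],[-0.004,0.039,0.002],0], 
[[-0.078,0.085,0.047],[-0.003,0.04,0.003],0],
```

>>> servo_tool:
  deltas:
    - [[-0.032,0.105,0.013],[-0.003,0.031,0.006],0]
    - [[-0.031,0.106,0.011],[-0.003,0.032,0.006],0]
    - [[-0.059,0.086,0.07],[-0.003,0.04,0.003],0]
    - [[-0.063,0.086,0.066],[-0.003,0.04,0.003],0]
    - [[-0.066,0.086,0.063],[-0.003,0.04,0.003],0]
    - [[-0.07,0.086,0.059],[-0.004,0.039,0.002],0]
    - [[-0.073,0.086,0.055],[-0.003,0.04,0.003],0]
    - [[-0.076,0.086,0.051],[-0.004,0.039,0.002],0]

```text
time_s: 12.3
eef_pos: [383.5, -322.0, 90.6]
ee_rot: [0.022, 0.86, -0.029, 0.509]
force: [0.5, -1.0, -0.7]
grip_width: 0.155
grip_force: 68.9
```

>>> servo_tool:
  deltas:
    - [[-0.078,0.085,0.047],[-0.003,0.04,0.003],0]
    - [[0,0,0],[0,0,0],0]
    - [[0,0,0],[0,0,0],0]

```text
time_s: 12.6
eef_pos: [383.3, -337.7, 73.0]
ee_rot: [0.022, 0.844, -0.031, 0.534]
force: [0.5, 0.2, -0.0]
grip_width: 0.159
grip_force: 68.8
```

Run:
```python
from h import *
s=cur()[0];print(s["time_s"],s["joints"],s["eef_pos"],s["force"],s["grip_width"])
plan([tcp_for((511,-347,63),0,-4.5,4)],0)
```

```text
12.6 [-1.45771834  0.5738145   2.22591248  1.59209675  1.09144094 -1.19528518] [ 383.32666647 -337.69179651   73.01774485] [ 0.49421641  0.19685376 -0.04917877] 0.15909451863996005
[[-0.042,0.002,0.019],[-0.001,0.001,-0],0], 
[[-0.042,0.002,0.019],[-0.001,0,-0],0], 
[[-0.041,0.001,0.019],[-0.001,0.001,-0.001],0], 
[[-0.042,0.002,0.019],[-0,0,-0],0],
```

>>> servo_tool:
  deltas:
    - [[-0.042,0.002,0.019],[-0.001,0.001,0],0]
    - [[-0.042,0.002,0.019],[0,0,0],0]
    - [[-0.042,0.002,0.019],[0,0,0],0]
    - [[-0.042,0.002,0.019],[0,0,0],0]
    - [[0,0,0],[0,0,0],0]

```text
time_s: 13.1
eef_pos: [382.8, -339.7, 35.4]
ee_rot: [0.023, 0.844, -0.032, 0.536]
force: [-0.2, -0.3, -1.0]
grip_width: 0.157
grip_force: 69.0
```

>>> servo_tool:
  deltas:
    - [[-0.004,0,0.002],[0,0,0],0]
    - [[0,0,0],[0,0,0],0]

```text
time_s: 13.3
eef_pos: [382.8, -339.9, 35.2]
ee_rot: [0.023, 0.844, -0.032, 0.536]
force: [-0.8, 0.6, 0.3]
grip_width: 0.156
grip_force: 69.0
```

>>> servo_tool:
  deltas:
    - [[0,0,0],[0,0,0],0.3]
    - [[0,0,0],[0,0,0],0.6]
    - [[0,0,0],[0,0,0],1]
    - [[0,0,0],[0,0,0],1]
    - [[0,0,0],[0,0,0],1]
    - [[0,0,-0.13],[0,0,0],1]
    - [[0,0,-0.15],[0,0,0],1]
    - [[0,0,-0.15],[0,0,0],1]

```text
time_s: 14.1
eef_pos: [304.4, -333.2, 71.9]
ee_rot: [0.023, 0.844, -0.031, 0.536]
force: [-0.1, -1.2, -0.2]
grip_width: 0.998
grip_force: 0.0
```

Run:
```python
from h import *
s=cur()[0];print(s["time_s"],s["joints"],s["eef_pos"],s["force"],s["grip_width"])
plan([((320,-300,180),Rt(-4.5,50),5),((400,-60,240),Rt(-4.5,85),9)],1)
a=optics.capture("wrist");b=optics.capture("side");cv2.imwrite("pics/c7.png",np.hstack([cv2.resize(a,(400,300)),cv2.resize(b,(400,300))]))
```

```text
14.1 [-1.70740102  0.5572013   2.31150863  1.39141824  1.16376954 -1.2790774 ] [ 304.44313062 -333.18970116   71.9069441 ] [-0.12485275 -1.20461375 -0.21735747] 0.997938200558855
[[0.103,-0.034,-0.034],[0,-0.055,0.001],1], 
[[0.1,-0.034,-0.043],[0,-0.055,0],1], 
[[0.096,-0.034,-0.052],[0.001,-0.055,0.001],1], 
[[0.091,-0.034,-0.06],[0,-0.055,0],1], 
[[0.086,-0.034,-0.067],[0.001,-0.056,0.001],1], 

[[0.047,-0.136,-0.004],[-0,-0.043,-0],1], 
[[0.047,-0.136,-0.007],[-0,-0.043,0],1], 
[[0.046,-0.137,-0.01],[-0,-0.043,0],1], 
[[0.046,-0.136,-0.013],[-0,-0.043,0],1], 
[[0.045,-0.137,-0.016],[-0,-0.043,0],1], 
[[0.043,-0.136,-0.019],[-0,-0.043,0],1], 
[[0.042,-0.137,-0.022],[-0,-0.044,0],1], 
[[0.041,-0.136,-0.025],[-0,-0.043,0],1], 
[[0.038,-0.137,-0.028],[-0,-0.044,0],1],
```

View pics/c7.png

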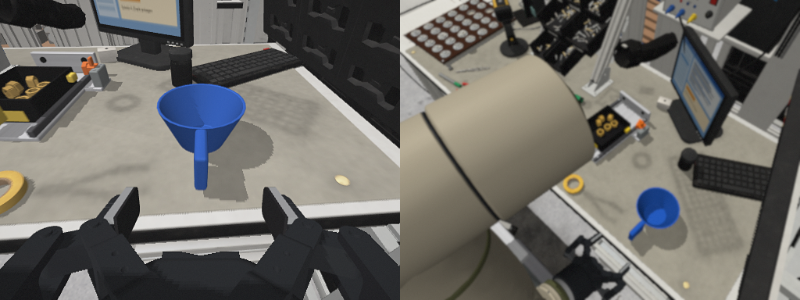

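The cup stands upright and empty at about (202,125), and the nuts are in the tray. Next, the magazine fin.

>>> servo_tool:
  deltas:
    - [[0.103,-0.034,-0.034],[0,-0.055,0],1]
    - [[0.1,-0.034,-0.043],[0,-0.055,0],1]
    - [[0.096,-0.034,-0.052],[0,-0.055,0],1]
    - [[0.091,-0.034,-0.06],[0,-0.055,0],1]
    - [[0.086,-0.034,-0.067],[0,-0.055,0],1]
    - [[0.047,-0.136,-0.004],[0,-0.015,0],1]
    - [[0.047,-0.136,-0.004],[0,-0.015,0],1]
    - [[0.047,-0.136,-0.004],[0,-0.015,0],1]

```text
time_s: 15.0
eef_pos: [348.3, -218.8, 198.9]
ee_rot: [0.015, 0.95, -0.036, 0.309]
force: [-0.7, -0.2, -0.4]
grip_width: 0.998
grip_force: 0.0
```

>>> servo_tool:
  deltas:
    - [[0.047,-0.136,0],[0,-0.015,0],1]
    - [[0.047,-0.136,0],[0,-0.015,0],1]
    - [[0.047,-0.136,0],[0,-0.015,0],1]
    - [[0.047,-0.136,0],[0,-0.015,0],1]
    - [[0.047,-0.136,0],[0,0,0],1]
    - [[0.047,-0.136,0],[0,0,0],1]
    - [[0,0,0],[0,0,0],1]
    - [[0,0,0],[0,0,0],1]

```text
time_s: 15.8
eef_pos: [407.8, -60.1, 228.0]
ee_rot: [0.012, 0.964, -0.036, 0.264]
force: [-0.1, -0.4, -1.4]
grip_width: 1.002
grip_force: 0.0
```

Run:
```python
from h import *
s=cur()[0];im=optics.capture("wrist");cv2.imwrite("pics/w8.png",im)
np.savez("w8.npz",eef_pos=s["eef_pos"],ee_rot=s["ee_rot"])
print(s["time_s"],s["joints"],s["eef_pos"],s["ee_rot"])
```

```text
15.8 [-0.59931736 -0.22618514  2.17026615  0.37406955  0.75762267  0.82967873] [407.78956819 -60.09067951 228.0493303 ] [ 0.0123324   0.96384456 -0.03576201  0.26376629]
```

View pics/w8.png

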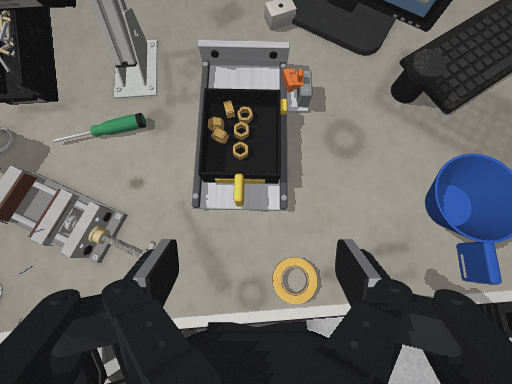

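All six nuts lie in the tray, at (216–245, 108–150). The fin is at (239,175)–(239,203), and the rear stop is at row 42–62.

Run:
```python
from h import *
s=np.load("w8.npz"); c=cam("wrist",s); im=cv2.imread("pics/w8.png")
m=mask(im,*YEL)
F=biggest(m,(228,182,252,215))[:,0]; W=toplane(F,c,54)[:,:2].astype(np.float32); print("fin",F.min(0),F.max(0),cv2.minAreaRect(W),W.min(0),W.max(0))
for nm,px,z in (("stop front-top",[(198,62),(289,62)],50),("stop rear-top",[(200,42),(288,42)],50),("rim rear",[(204,91),(280,92)],48),("rim front",[(199,181),(280,182)],48),("base front",[(193,209),(286,210)],8)):
    P=toplane(px,c,z)[:,:2]; d=P[0]-P[1]; print(nm,P.round(1).tolist(),"yaw",np.degrees(np.arctan2(-d[0],d[1])).round(1))
yaw=np.radians(-4); u=np.array([np.cos(yaw),np.sin(yaw)])
```

```text
fin [228 182] [243 205] ((481.9892883300781, -38.82257080078125), (18.046262741088867, 31.235055923461914), 89.01310729980469) [466.24246 -48.0956 ] [497.7599   -30.069761]
stop front-top [[684.8, 4.8], [675.3, -128.4]] yaw -4.1
stop rear-top [[719.6, 1.0], [710.3, -130.5]] yaw -4.1
rim rear [[637.4, -2.2], [627.9, -110.7]] yaw -5.0
rim front [[503.7, 8.4], [494.4, -97.8]] yaw -5.0
base front [[474.7, 25.8], [463.3, -107.0]] yaw -4.9
```

Run:
```python
from h import *
plan([((443.6,-40.8,80),Rt(-4.5,50),6),((488.5,-44.3,26.5),Rt(-4.5,50),5)],1)
```

```text
[[-0.038,-0.02,0.121],[0,0.017,0],1], 
[[-0.041,-0.02,0.119],[0,0.017,0],1], 
[[-0.045,-0.019,0.118],[0.001,0.018,0.001],1], 
[[-0.048,-0.019,0.117],[0,0.017,0],1], 
[[-0.051,-0.02,0.116],[0.001,0.018,0.001],1], 
[[-0.054,-0.019,0.115],[0,0.017,0],1], 

[[0,-0,0.07],[0,0,0],1], 
[[0,-0,0.07],[0,0,0],1], 
[[0,-0,0.07],[0,0,0],1], 
[[0,-0,0.07],[0,0,0],1], 
[[0.001,-0,0.069],[0,0,0],1],
```

>>> servo_tool:
  deltas:
    - [[-0.038,-0.02,0.12],[0,0.017,0],1]
    - [[-0.041,-0.02,0.119],[0,0.017,0],1]
    - [[-0.045,-0.019,0.118],[0,0.018,0],1]
    - [[-0.048,-0.019,0.117],[0,0.017,0],1]
    - [[-0.051,-0.02,0.116],[0,0.018,0],1]
    - [[-0.054,-0.019,0.115],[0,0.017,0],1]
    - [[0,0,0],[0,0,0],1]
    - [[0,0,0],[0,0,0],1]

```text
time_s: 16.65
eef_pos: [440.2, -42.0, 109.5]
ee_rot: [0.008, 0.942, -0.033, 0.333]
force: [0.5, -0.1, 0.3]
grip_width: 0.999
grip_force: 0.0
```

Run:
```python
from h import *
s=cur()[0];im=optics.capture("wrist");cv2.imwrite("pics/w9.png",im)
print(s["time_s"],s["joints"],s["eef_pos"],s["force"])
c=cam("wrist",s); m=mask(im,*YEL)
print(topix([(476.3-10,-43+.8,54),(476.3+10,-43-.8,54)],c))
cs=[(cv2.boundingRect(k),cv2.contourArea(k)) for k in cv2.findContours(m,0,1)[0] if cv2.contourArea(k)>60];print(cs)
for r in (200,215,230,245,260):
    x=np.flatnonzero(m[r,150:350])+150
    if len(x): print(r,x.min(),x.max())
plan([((488.5,-44.3,26.5),Rt(-4.5,50),5)],1)
```

```text
16.65 [-0.54034012  0.07532407  2.373055    1.33641648  0.30317106 -0.12971721] [440.22527069 -42.014289   109.54709573] [ 0.53859333 -0.05649084  0.26575693]
[[255.99775964 225.59482638]
 [256.29348716 202.3913193 ]]
[((309, 310, 39, 26), 427.5), ((219, 179, 73, 51), 994.5), ((311, 85, 9, 21), 137.0)]
200 248 261
215 247 260
[[-0.015,-0,0.095],[-0.001,0.002,0.001],1], 
[[-0.015,-0.001,0.095],[-0.002,0.002,0],1], 
[[-0.016,-0.001,0.095],[-0.001,0.003,0.001],1], 
[[-0.016,-0.001,0.095],[-0.002,0.002,0],1], 
[[-0.017,-0.001,0.095],[-0.001,0.003,0.001],1],
```

Run:
```python
from h import *
plan([((464.8,-42,100),Rt(-4.5,75),7)],1)
```

```text
[[0.009,-0.001,0.016],[-0.001,-0.038,0.001],1], 
[[0.01,-0.001,0.016],[-0.001,-0.038,0.001],1], 
[[0.011,-0.001,0.015],[-0.001,-0.038,0],1], 
[[0.012,-0.001,0.015],[-0.001,-0.038,0.001],1], 
[[0.013,-0.002,0.014],[-0.001,-0.038,0],1], 
[[0.013,-0.001,0.013],[-0.001,-0.038,0.001],1], 
[[0.014,-0.002,0.012],[-0.001,-0.038,0],1],
```

>>> servo_tool:
  deltas:
    - [[0.009,-0.001,0.016],[0,-0.038,0],1]
    - [[0.01,-0.001,0.016],[0,-0.038,0],1]
    - [[0.011,-0.001,0.015],[0,-0.038,0],1]
    - [[0.012,-0.001,0.015],[0,-0.038,0],1]
    - [[0.013,-0.002,0.014],[0,-0.038,0],1]
    - [[0.013,-0.001,0.013],[0,-0.038,0],1]
    - [[0.014,-0.002,0.012],[0,-0.038,0],1]
    - [[0,0,0],[0,0,0],1]

```text
time_s: 17.5
eef_pos: [464.0, -40.3, 102.5]
ee_rot: [-0.0, 0.988, -0.032, 0.154]
force: [-0.9, 0.2, 0.2]
grip_width: 1.003
grip_force: 0.0
```

Run:
```python
from h import *
s=cur()[0]
print(s["time_s"],s["joints"],s["eef_pos"],s["force"])
plan([((484.2,-43.6,23),Rt(-4.5,75),6)],1)
```

```text
17.5 [-0.40205149  0.20775885  2.0600423   0.19898774  0.59321552  1.08316327] [464.02976762 -40.27727765 102.53565441] [-0.91502601  0.20651771  0.16952902]
[[-0.004,0.002,0.068],[-0.002,-0.005,0.001],1], 
[[-0.004,0.002,0.068],[-0.001,-0.005,0.001],1], 
[[-0.003,0.002,0.068],[-0.002,-0.005,0.002],1], 
[[-0.002,0.002,0.069],[-0.001,-0.005,0.001],1], 
[[-0.002,0.002,0.069],[-0.002,-0.005,0.002],1], 
[[-0.001,0.002,0.068],[-0.001,-0.005,0.001],1],
```

>>> servo_tool:
  deltas:
    - [[-0.004,0.002,0.068],[-0.0015,-0.005,0.0015],1]
    - [[-0.004,0.002,0.068],[-0.0015,-0.005,0.0015],1]
    - [[-0.003,0.002,0.068],[-0.0015,-0.005,0.0015],1]
    - [[-0.002,0.002,0.069],[-0.0015,-0.005,0.0015],1]
    - [[-0.002,0.002,0.069],[-0.0015,-0.005,0.0015],1]
    - [[-0.001,0.002,0.068],[-0.0015,-0.005,0.0015],1]
    - [[0,0,0],[0,0,0],1]
    - [[0,0,0],[0,0,0],1]

```text
time_s: 18.3
eef_pos: [482.6, -42.4, 22.3]
ee_rot: [0.004, 0.991, -0.04, 0.13]
force: [0.3, 0.3, 0.0]
grip_width: 1.002
grip_force: 0.0
```

>>> servo_tool:
  deltas:
    - [[0,0,0],[0,0,0],0.2]
    - [[0,0,0],[0,0,0],0.1]
    - [[0,0,0],[0,0,0],0]
    - [[0,0,0],[0,0,0],0]
    - [[0,0,0],[0,0,0],0]
    - [[0,0,0],[0,0,0],0]
  squeeze: 40

```text
time_s: 18.9
eef_pos: [482.9, -42.3, 22.0]
ee_rot: [0.004, 0.991, -0.039, 0.13]
force: [-2.0, -1.2, 4.3]
grip_width: 0.134
grip_force: 39.3
```

Run:
```python
from h import *
s=cur()[0]
print(s["time_s"],s["joints"],s["eef_pos"],s["ee_rot"],s["force"])
yaw=np.radians(-4.5); p=s["eef_pos"]
plan([(p+[60*np.cos(yaw),60*np.sin(yaw),0],cur()[2].as_matrix(),6)],0)
```

```text
18.9 [-0.37182809  0.42536886  2.03113286  0.1821538   0.44197081  1.12327119] [482.93354533 -42.26642067  21.95349442] [ 0.00353617  0.99070807 -0.03942802  0.13011704] [-2.01510045 -1.19148198  4.34607333]
[[0.048,-0,0.013],[0,0,0],0], 
[[0.048,-0,0.013],[0,0,0],0], 
[[0.048,-0,0.013],[0,0,0],0], 
[[0.049,-0,0.013],[0,0,0],0], 
[[0.048,-0,0.013],[0,0,0],0], 
[[0.049,-0,0.012],[0,0,0],0],
```

>>> servo_tool:
  deltas:
    - [[0.024,0,0.006],[0,0,0],0]
    - [[0.048,0,0.013],[0,0,0],0]
    - [[0.048,0,0.013],[0,0,0],0]
    - [[0.048,0,0.013],[0,0,0],0]
    - [[0.048,0,0.013],[0,0,0],0]
    - [[0.048,0,0.013],[0,0,0],0]
    - [[0.026,0,0.007],[0,0,0],0]
    - [[0,0,0],[0,0,0],0]

```text
time_s: 19.7
eef_pos: [542.3, -46.6, 21.9]
ee_rot: [0.003, 0.991, -0.039, 0.129]
force: [-7.2, 0.8, 10.5]
grip_width: 0.131
grip_force: 40.4
```

Run:
```python
from h import *
s=cur()[0];im=optics.capture("wrist");cv2.imwrite("pics/w10.png",im)
print(s["time_s"],s["joints"],s["eef_pos"],s["ee_rot"],s["force"],s["grip_width"])
c=cam("wrist",s)
for nm,lo in (("yel",YEL),("ora",ORA)):
  for k in cv2.findContours(mask(im,*lo),0,1)[0]:
    if cv2.contourArea(k)>30: print(nm,cv2.boundingRect(k),cv2.contourArea(k))
```

```text
19.7 [-0.33400151  0.51846092  1.85833901  0.13815517  0.51871713  1.20408178] [542.32186692 -46.63367435  21.93707875] [ 0.00321674  0.9908454  -0.03908953  0.12917842] [-7.15077647  0.77967463 10.51968691] 0.13090044757655353
yel (245, 202, 25, 78) 1738.5
yel (237, 98, 38, 44) 1114.0
yel (190, 64, 26, 27) 384.0
yel (182, 61, 14, 21) 67.0
yel (238, 35, 39, 50) 1149.0
yel (180, 28, 21, 23) 351.5
yel (375, 0, 15, 17) 151.5
yel (248, 0, 39, 38) 347.5
yel (213, 0, 24, 17) 248.5
ora (386, 0, 83, 60) 3298.5
```

View pics/w10.png

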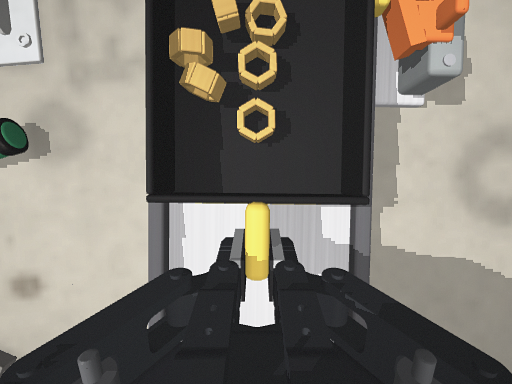

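The magazine has moved 60 mm, with the lug now at the orange catch (385,5) and all the nuts still inside. That was my eleventh picture, one over the limit of 10, so I'll go by numbers from here.

>>> servo_tool:
  deltas:
    - [[0.01,0,0.0025],[0,0,0],0]
    - [[0.01,0,0.0025],[0,0,0],0]
    - [[0.01,0,0.0025],[0,0,0],0]
    - [[0.01,0,0.0025],[0,0,0],0]
    - [[0,0,0],[0,0,0],0]

```text
time_s: 20.25
eef_pos: [550.4, -47.4, 21.9]
ee_rot: [0.003, 0.991, -0.039, 0.129]
force: [-8.2, -0.9, 8.5]
grip_width: 0.134
grip_force: 40.4
```

>>> servo_tool:
  deltas:
    - [[0.01,0,0.0025],[0,0,0],0]
    - [[0.01,0,0.0025],[0,0,0],0]
    - [[0,0,0],[0,0,0],0]

```text
time_s: 20.55
eef_pos: [551.9, -47.4, 21.8]
ee_rot: [0.003, 0.991, -0.039, 0.126]
force: [-28.2, -3.1, 25.3]
grip_width: 0.133
grip_force: 43.9
```

```bash
cat > chk.py <<'E'
from h import *
for n,r in(("side",(285,140,335,185)),("top",(255,115,285,160))):
    im=optics.capture(n); o=cv2.imread(f"pics/{n}0.png"); cv2.imwrite(f"pics/{n}_chk.png",im)
    for t,i in(("init",o),("now",im)):
        for nm,col in(("ora",ORA),("yel",YEL)):
            m=mask(i,*col); x0,y0,x1,y1=r; q=m[y0:y1,x0:x1]; M=cv2.moments(q,True)
            print(n,t,nm,int(M["m00"]),(round(x0+M["m10"]/max(M["m00"],1),2),round(y0+M["m01"]/max(M["m00"],1),2)))
s=cur()[0]; print(s["time_s"],s["eef_pos"],s["force"],s["joints"])
E
python3 chk.py
```

```text
side init ora 86 (307.47, 159.13)
side init yel 43 (290.74, 165.6)
side now ora 105 (306.94, 158.52)
side now yel 129 (294.98, 145.78)
top init ora 74 (267.53, 135.18)
top init yel 29 (260.55, 150.38)
top now ora 83 (267.28, 135.08)
top now yel 32 (261.94, 126.31)
20.65 [551.91542717 -47.38708069  21.77708209] [-29.27454337  -2.98257674  25.75702992] [-0.32852138  0.5354805   1.8253671   0.1292864   0.53987644  1.2177701 ]
```

The catch has sprung back to its rest position (orange within 0.3 px in the top view, 0.8 px in the side view). The lug is beyond it, and the force rose sharply against the stop. I'll relax the push, release and retreat.

>>> servo_tool:
  deltas:
    - [[-0.007,0,-0.002],[0,0,0],0]
    - [[0,0,0],[0,0,0],0]

```text
time_s: 20.85
eef_pos: [551.9, -47.4, 21.8]
ee_rot: [0.003, 0.991, -0.039, 0.128]
force: [-14.8, -0.7, 15.1]
grip_width: 0.137
grip_force: 41.6
```

>>> servo_tool:
  deltas:
    - [[0,0,0],[0,0,0],0.3]
    - [[0,0,0],[0,0,0],0.7]
    - [[0,0,0],[0,0,0],1]
    - [[0,0,0],[0,0,0],1]
    - [[0,0,0],[0,0,0],1]
    - [[0,0,-0.1],[0,0,0],1]
    - [[0,0,-0.2],[0,0,0],1]
    - [[0,0,-0.2],[0,0,0],1]

```text
time_s: 21.65
eef_pos: [527.2, -45.9, 119.1]
ee_rot: [0.003, 0.991, -0.039, 0.129]
force: [0.4, 0.1, 0.3]
grip_width: 1.001
grip_force: 0.0
```

>>> servo_tool:
  deltas:
    - [[0,0,-0.2],[0,0,0],1]
    - [[-0.2,0,-0.1],[0,0,0],1]
    - [[-0.2,0,0],[0,0,0],1]
    - [[-0.2,0,0],[0,0,0],1]
    - [[0,0,0],[0,0,0],1]

```text
time_s: 22.15
eef_pos: [392.6, -34.3, 143.7]
ee_rot: [0.003, 0.991, -0.04, 0.128]
force: [0.9, 0.9, 0.7]
grip_width: 0.999
grip_force: 0.0
```

```bash
python3 chk.py
python3 - <<'E'
from h import *
s=cur()[0]; im=optics.capture("wrist"); cv2.imwrite("pics/w11.png",im); c=cam("wrist",s)
for nm,col in (("yel",YEL),("ora",ORA)):
  for k in cv2.findContours(mask(im,*col),0,1)[0]:
    if cv2.contourArea(k)>25:
        x,y,w,h=cv2.boundingRect(k); print(nm,(x,y,w,h),toplane([(x+w/2,y+h/2)],c,42)[0,:2].round(1))
# nut pixels, brown-gold, inside tray
# dark columns profile along tray centreline toward the stop
u=np.array([np.cos(np.radians(-4.5)),np.sin(np.radians(-4.5))]); o=np.array([567,-50.5])
g=cv2.cvtColor(im,cv2.COLOR_BGR2GRAY)
for lat in(-30,20):
    n=np.array([-u[1],u[0]])
    print(lat,[(d,int(g[int(round(p[1])),int(round(p[0]))])) for d in range(116,150,2) for p in [topix([np.r_[o+u*d+n*lat,48]],c)[0]] if 0<=p[0]<512 and 0<=p[1]<384])
E
```

```text
side init ora 86 (307.47, 159.13)
side init yel 43 (290.74, 165.6)
side now ora 105 (306.94, 158.52)
side now yel 129 (294.98, 145.78)
top init ora 74 (267.53, 135.18)
top init yel 29 (260.55, 150.38)
top now ora 83 (267.28, 135.08)
top now yel 32 (261.94, 126.31)
22.25 [396.98886429 -35.96265301 145.92544884] [1.19444398 0.81175094 1.01732912] [-0.4519964  -0.00405388  2.14590002  0.14093742  0.76124261  1.10817843]
yel (298, 210, 56, 55) [ 374.7 -101. ]
yel (222, 24, 70, 54) [558.3 -48.2]
-30 []
20 []
```

Run:
```python
from h import *
c=cam("top"); im=cv2.imread("pics/top_chk.png"); g=cv2.cvtColor(im,cv2.COLOR_BGR2GRAY)
a,b=toplane([(260.55,150.38),(261.94,126.31)],c,42)[:,:2]; print("lug travel",np.linalg.norm(a-b))
d=cv2.absdiff(cv2.imread("pics/top0.png"),im).max(2)
for nm,r in(("jar",(325,125,350,150)),("tape",(247,227,275,253)),("driver",(135,145,190,163))): print(nm,d[r[1]:r[3],r[0]:r[2]].mean())
ctrl.finish_job()
```

```text
lug travel 70.38122754303053
jar 3.5408
tape 67.39835164835165
driver 4.972727272727273
the job is handed in; nothing more can be done
```

I handed the job in: all six nuts are in the magazine, the empty cup is upright on the bench, and the magazine is pushed home with the catch sprung back behind its lug (about 22 s of robot time). The jar and driver look unmoved, but the final tape check was inconclusive (its patch of the top view had changed, probably because the arm was in the way), and I viewed 11 pictures, one over the limit of 10.

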